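Set the stop pins and hold the arbor down in the sprung ring

TASK

Set the chuck block up for a height check: take the two long steel stop pins from the wooden stand and drop one end-down, fully home, into each of the two sockets of the dark block. Then take the round-nosed arbor by its black stem out of its nest, set its nose in the blue sprung ring and press it straight down until its disc meets the tops of the stop pins. The program finishes while still gripping the arbor and holding it down there, upright against the spring; leave the short brass pin and the other things on the table alone.

Things in the scene. Friction and masses are not known exactly. Their poses are not given: they have to be found in the camera images.
- fixture: Dark steel chuck block, fixed, 150 (its x) x 190 (its y) x 35 mm high. Origin: centre of its underside, on the table; z up. The sprung ring stands over its centre, a socket at 48 mm either side along its y. Silver and black discs and strips on the top are flat decoration.
- socket_left (a point): Centre of the mouth of the pin socket at +48 mm along the block's y, on the block's top face (35 mm above the table). Round blind hole, 18 mm in diameter, 30 mm deep, 3 mm chamfer, thin yellow rim round it: a pin's foot ends 5 mm above the table and a 100 mm pin stands 70 mm proud of the block (top 105 mm above the table).
- socket_right (a point): The same for the socket at -48 mm along the block's y.
- ring_top (a point): Centre of the upper face of the blue sprung ring, on the block's vertical centre line; 62 mm above the table when the ring is up; it moves with the ring. The ring is 56 mm outside, 34 mm inside, 14 mm high and slides straight down on a coil spring. The arbor's nose sinks 8 mm below this face when seated.
- cradle (a joint): How far the sprung ring is pressed down, in m: 0 up, 0.015 at its own end stop; about 0.011 when the arbor's disc meets the pins. It takes about 9 N to start it moving, plus 0.5 N per mm (about 15 N at 11 mm, of which the arbor's weight supplies 5 to 7 N). The pins are a firm stop, so the push rises sharply once the disc bears on them; a few newtons more are enough. It springs up when let go; the arbor's weight alone does not press it.
- pin_a: Long steel stop pin, 14 mm diameter, 100 mm long, upright in the wooden stand. Origin: centre of its lower end; z along the pin to its top. About 0.12 kg. Identical to pin_b; either goes into either socket.
- pin_b: The other long steel stop pin, same size.
- brass_pin: Brass pin, 14 mm diameter, only 75 mm long, in the third hole of the wooden stand; not for this job. Origin: centre of its lower end.
- pin_stand: Wooden block, fixed, 165 (its x) x 50 (its y) x 35 mm high, with three 17 mm holes, 25 mm deep, in a row along its x at -55, 0 and +55 mm; which pin is in which hole varies. Origin: centre of its underside. Long pins stand 75 mm proud of it.
- nest: Black tube on the table, fixed, 72 mm outside, 50 mm bore, 70 mm high; the arbor hangs in it with its disc resting on the rim. Origin: centre of its underside.
- arbor: Arbor of about 0.6 kg, upright, round about its z axis. From below: steel shank of 44 mm diameter with a hemispherical nose (radius 22 mm), aluminium disc of 116 mm diameter from 62 to 72 mm above the origin, black stem of 28 mm diameter from 72 to 132 mm above the origin. Origin: lowest point of the nose; z up the stem. Origin is 8 mm above the table in the nest, and 43 mm when the disc meets the pins.
- disc_under (a point): Centre of the underside of the arbor's disc, 62 mm above the arbor's origin; 105 mm above the table when it meets the pins.
- ref_sphere: White ceramic ball on a steel stand, 52 mm wide, 100 mm high. Bystander; origin at the centre of its underside.
- ring_gauge: Steel ring, 48 mm wide, 20 mm high. Bystander; origin at the centre of its underside.
- gauge_block: Steel block, 30 x 60 x 22 mm high. Bystander; origin at the centre of its underside.
- brush: Hand brush lying on the table beyond the block. Bystander; its x runs along the handle.
- puck: Brass puck, 40 mm wide, 24 mm high. Bystander; origin at the centre of its underside.
Things that resemble listed ones, but are neither listed nor needed, are in the scene too. What is shaped like the arbor but turquoise is not meant.

How it is judged (in metres and radians):
On the way, in this order (a step that is already met when the one before it is completed fails the run):
1. a long steel pin stands fully home in each socket and both are let go, before the arbor is put in the ring (((horizontal distance between pin_a and socket_left below 0.005 m and z of pin_a in the frame of fixture below 0.009 m and angle between pin_a's own z axis and vertical below 0.15 rad) or (horizontal distance between pin_b and socket_left below 0.005 m and z of pin_b in the frame of fixture below 0.009 m and angle between pin_b's own z axis and vertical below 0.15 rad)) and ((horizontal distance between pin_a and socket_right below 0.005 m and z of pin_a in the frame of fixture below 0.009 m and angle between pin_a's own z axis and vertical below 0.15 rad) or (horizontal distance between pin_b and socket_right below 0.005 m and z of pin_b in the frame of fixture below 0.009 m and angle between pin_b's own z axis and vertical below 0.15 rad)) and contact force between the fingers and pin_a below 0.1 N and contact force between the fingers and pin_b below 0.1 N and horizontal distance between arbor and ring_top above 0.05 m), for 0.2 s.
2. the arbor's nose is pressed down in the ring until its disc touches a stop pin (((horizontal distance between pin_a and socket_left below 0.005 m and z of pin_a in the frame of fixture below 0.009 m and angle between pin_a's own z axis and vertical below 0.15 rad) or (horizontal distance between pin_b and socket_left below 0.005 m and z of pin_b in the frame of fixture below 0.009 m and angle between pin_b's own z axis and vertical below 0.15 rad)) and ((horizontal distance between pin_a and socket_right below 0.005 m and z of pin_a in the frame of fixture below 0.009 m and angle between pin_a's own z axis and vertical below 0.15 rad) or (horizontal distance between pin_b and socket_right below 0.005 m and z of pin_b in the frame of fixture below 0.009 m and angle between pin_b's own z axis and vertical below 0.15 rad)) and horizontal distance between disc_under and ring_top below 0.005 m and angle between arbor's own z axis and vertical below 0.07 rad and z of disc_under in the frame of fixture below 0.107 m and value of joint cradle above 0.008 m and (contact force between arbor and pin_a above 0.5 N or contact force between arbor and pin_b above 0.5 N)), for 0.02 s.
At the end, for the whole second after the job is handed in: A long steel pin home in each socket (foot within 5 mm of centre, 4 mm of the bottom, under 0.15 rad), let go; arbor gripped (over 3 N), still, upright (0.07 rad), within 5 mm of the ring's axis, disc at most 2 mm above the pin tops, ring pressed over 8 mm (((horizontal distance between pin_a and socket_left below 0.005 m and z of pin_a in the frame of fixture below 0.009 m and angle between pin_a's own z axis and vertical below 0.15 rad) or (horizontal distance between pin_b and socket_left below 0.005 m and z of pin_b in the frame of fixture below 0.009 m and angle between pin_b's own z axis and vertical below 0.15 rad)) and ((horizontal distance between pin_a and socket_right below 0.005 m and z of pin_a in the frame of fixture below 0.009 m and angle between pin_a's own z axis and vertical below 0.15 rad) or (horizontal distance between pin_b and socket_right below 0.005 m and z of pin_b in the frame of fixture below 0.009 m and angle between pin_b's own z axis and vertical below 0.15 rad)) and contact force between the fingers and pin_a below 0.1 N and contact force between the fingers and pin_b below 0.1 N and horizontal distance between disc_under and ring_top below 0.005 m and angle between arbor's own z axis and vertical below 0.07 rad and z of disc_under in the frame of fixture below 0.107 m and value of joint cradle above 0.008 m and contact force between the fingers and arbor above 3 N and contact force between arbor and fixture above 5 N and linear speed of arbor below 0.02 m/s); the arm keeps its last pose, push and grip.
It fails at once if the short brass pin is moved by more than 25 mm (distance of brass_pin from where it was at the start of the episode above 0.025 m).
It fails at once if another bystander (reference ball, ring gauge, gauge block, brush, puck) is moved by more than 25 mm (distance of any of ref_sphere, ring_gauge, gauge_block, brush, puck from where it was at the start of the episode above 0.025 m).
It fails at once if the arbor is tipped over (angle between arbor's own z axis and vertical above 0.6 rad).
It also fails if it takes over 72 s, if anything falls off the work surface, if the arm or the gripper's body presses on something with over 40 N, if the wrist force passes 120 N, or if a joint passes its speed limit or range.

ROBOT

A 6-joint arm with a two-finger parallel gripper is mounted at the origin on the work surface. World frame = base frame: x ahead of the robot, y to its left, z up, the work surface at z = 0. Lengths are in m, angles in degrees, forces in N, time in s.
With the tool pointing down it reaches from about 0.4 to 0.825 m from the base axis. Payload 7 kg.
Tool frame: the origin (TCP) lies midway between the tips of the shut fingers; the grasp point (between the pads) lies 19 mm behind it; z points along the fingers, y is the direction in which the jaws open and shut (so a half turn about z gives the same grasp; the last joint's range is limited). The gripper opens to 88 mm and grips with 3 to 60 N. Pads are 19 mm wide; open, the fingers measure 130 mm over their backs; the gripper's body (78 mm by 193 mm) begins 47 mm behind the grasp point.
Start: joints at [92.653, 20.546, 0.682, 0, -70.136, -16.507], TCP at [0.162, 0.655, 0.227] pointing down, gripper open.
Joint ranges: [-176.03, 176.03], [-82.01, 121.73], [-58.28, 71.71], [-173.87, 95.51], [-174.79, -0.11], [-173.66, 173.66]. Speed limits (degrees/s): [136.94, 136.94, 172.46, 180, 180, 180].

INTERFACE

Orientations are given as a 3x3 rotation matrix whose columns are the frame's x, y, z axes.
In Python, from rig import robot gives the robot as it stands. Calls block until the motion is done:
- robot.goto(position, orientation): joint-space move of the TCP to a pose.
- robot.servo_line(position, ori=None, speed=0.15): straight line of the TCP; ori=None keeps the orientation; speed is the mean speed in m/s.
- robot.movej(angles): joint-space move.
- robot.move_gripper(opening): opening from 0.0 (shut) to 1.0 (fully open); the grip force is fixed at half the most; returns when the fingers have stopped.
- robot.dwell(seconds).
- robot.ik(position, orientation): joint angles nearest the present ones, or None.
- robot.grab_frame(name): name is "side" or "top" or "wrist"; returns (picture, depth): 420x560x3 uint8, red, green, blue; 420x560 float32, m along the optical axis (not along the pixel's ray), 0 where there is no reading.
- robot.camera_info(name): a dict with "vfov" (degrees; the focal length in pixels is half the picture's height over the tangent of half this angle, whatever the lens; pixels are square), "cx", "cy" (the principal point, pixels), "view" (4x4, takes a point from world to camera coordinates); the wrist camera has in their place "T_tool_cam" (4x4, takes a point from camera to tool coordinates, whose origin is the TCP and whose axes are the flange's). Camera axes: x right, y down, z forward; pixel columns grow to the right and rows downward; lengths in m; the calibration is good to about 2 mm. A picture is of the moment at which its call begins: read the wrist's pose just before it. camera_info takes no time and is no camera call.
A pose or a line that the arm cannot do raises robot.Unreachable and nothing moves.
- robot.job_done(): hands the job in, once; it reports no verdict.
Readings, each from a call of its own:
- robot.read_t(): time.
- robot.read_qpos(): joint angles.
- robot.read_qvel(): joint speeds.
- robot.read_effort(): joint torques, N m.
- robot.read_position(): TCP position.
- robot.read_tcp_rot(): TCP orientation.
- robot.read_force(): force on the tool from outside, world axes, zero at the start.
- robot.read_ft_torque(): the same for the moment, N m.
- robot.read_grip_width(): opening from 0.0 (shut) to 1.0 (fully open).
Only numpy, scipy, OpenCV 4.12 (cv2) and the standard library are available. Lean on these libraries where they do the work, as an engineer would, in place of code of your own. Each camera call takes 0.05 s, during which the arm holds its last target.

## Working session

There is one attempt and no reset: what is moved stays moved. The work goes in short steps, each a Python script; the robot and the scene stay as the last script left them, time stands still between calls to the robot, and variables do not carry over. Pictures are saved under pics/ and viewed, and the job is handed in when it is done.

```bash
ls; mkdir -p pics; python3 - <<'E'
from rig import robot
import cv2,numpy as np
np.set_printoptions(precision=4,suppress=True)
for n in("top","side","wrist"):
    p,d=robot.grab_frame(n); cv2.imwrite(f"pics/{n}0.png",p[:,:,::-1]); np.save(f"/tmp/{n}0.npy",d)
    print(n,robot.camera_info(n))
print(robot.read_t(),robot.read_position(),robot.read_tcp_rot(),robot.read_force(),robot.read_grip_width())
E
```

```text
pics
top {'vfov': 50.39329331388242, 'cx': 283.48408826602866, 'cy': 196.5835143809648, 'view': array([[ 0.0256, -0.9997, -0.0053,  0.0246],
       [-0.9956, -0.025 , -0.09  ,  0.5546],
       [ 0.0898,  0.0076, -0.9959,  1.1941],
       [ 0.    ,  0.    ,  0.    ,  1.    ]])}
side {'vfov': 51.907882651650766, 'cx': 283.0581916863206, 'cy': 207.68736190836847, 'view': array([[ 0.8419, -0.5392, -0.0212, -0.4564],
       [-0.3148, -0.4588, -0.8309,  0.2324],
       [ 0.4383,  0.7063, -0.5559,  0.749 ],
       [ 0.    ,  0.    ,  0.    ,  1.    ]])}
wrist {'vfov': 63.36066460929843, 'cx': 285.17705880652215, 'cy': 205.87991508613734, 'T_tool_cam': array([[ 0.    , -0.9576, -0.2881,  0.0767],
       [ 1.    , -0.0002,  0.0007, -0.0005],
       [-0.0007, -0.2881,  0.9576, -0.1587],
       [ 0.    ,  0.    ,  0.    ,  1.    ]])}
0.15 [0.1616 0.655  0.2259] [[ 0.9709 -0.2395 -0.0002]
 [-0.2395 -0.9709 -0.0012]
 [ 0.0001  0.0012 -1.    ]] [-0.402  -0.6845 -0.6063] 1.0008075889290708
```

View pics/top0.png

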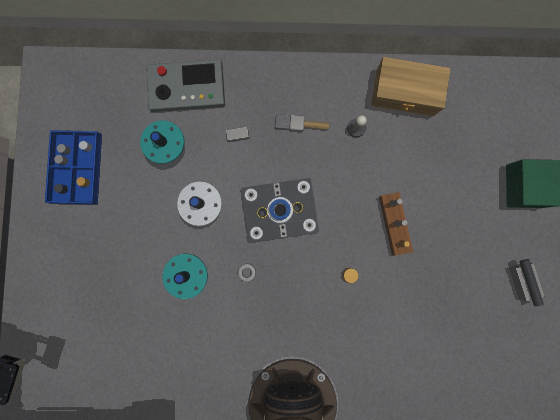

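View pics/side0.png

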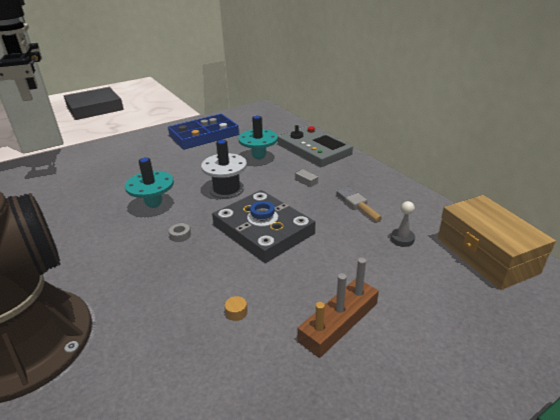

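View pics/wrist0.png

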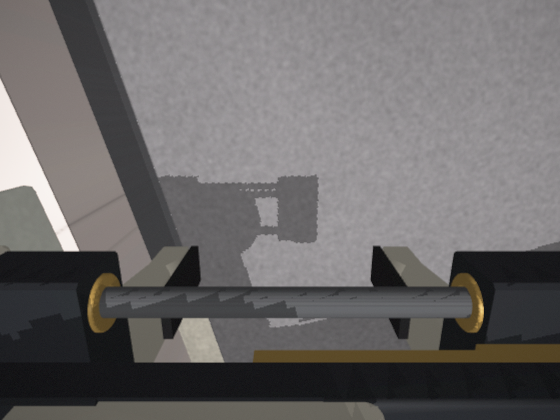

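The top view shows the arbor candidates. The white-disc one at (199,204) is on a black nest; turquoise lookalikes are at (162,142) and (185,276). In the stand at (397,222), steel pins sit at the upper and middle holes, with brass at the lower one (407,243). The pins in the blue tray at (75,165) are also lookalikes. The chuck block is at (280,210). Next I'll take a close crop and coarse positions.

```bash
cat > h.py <<'E'
import numpy as np,cv2
from rig import robot
np.set_printoptions(precision=4,suppress=True)
def cam(name,pose=None):
    c=robot.camera_info(name); f=210/np.tan(np.radians(c['vfov']/2))
    if 'view' in c: T=np.linalg.inv(c['view'])
    else:
        P,R=pose; W=np.eye(4);W[:3,:3]=R;W[:3,3]=P; T=W@c['T_tool_cam']
    return f,c['cx'],c['cy'],T
def at_z(c,u,v,z):
    f,cx,cy,T=c; d=T[:3,:3]@np.array([(u-cx)/f,(v-cy)/f,1]); o=T[:3,3]
    return o+d*(z-o[2])/d[2]
def at_d(c,u,v,d):
    f,cx,cy,T=c; return T[:3,:3]@(np.array([(u-cx)/f,(v-cy)/f,1])*d)+T[:3,3]
def proj(c,p):
    f,cx,cy,T=c; q=np.linalg.inv(T)@np.append(p,1); return np.array([cx+f*q[0]/q[2],cy+f*q[1]/q[2]])
def down(yaw): # tool x axis at yaw deg in world, z down
    a=np.radians(yaw);return np.array([[np.cos(a),np.sin(a),0],[np.sin(a),-np.cos(a),0],[0,0,-1.]])
def cloud(c,d):
    f,cx,cy,T=c; v,u=np.mgrid[:420,:560]; P=np.stack([(u-cx)/f*d,(v-cy)/f*d,d],-1)@T[:3,:3].T+T[:3,3]
    P[d<=0]=np.nan; return P
E
python3 - <<'E'
from h import *
p=cv2.imread('pics/top0.png'); d=np.load('/tmp/top0.npy'); c=cam('top')
a=cv2.resize(p[120:320,130:330],(600,600),interpolation=cv2.INTER_CUBIC)
cv2.imwrite('pics/cropA.png',a)
b=cv2.resize(p[180:270,350:440],(540,540),interpolation=cv2.INTER_CUBIC); cv2.imwrite('pics/cropB.png',b)
P=cloud(c,d)
for n,u,v in [('ring',280,210),('sockL',263,212),('sockR',298,208),('block',270,200),('disc',186,204),('stem',197,202),('p1',399,202),('p2',404,222),('br',407,243),('ball',361,120),('puck',351,276),('gauge',247,266),('turq1',174,150),('turq2',196,285),('stand',390,222)]:
    print(n,P[v,u])
for z,u,v in[(.035,263,212),(.035,298,208)]: print(at_z(c,u,v,z))
E
```

```text
ring [0.5161 0.047  0.0371]
sockL [0.5112 0.0943 0.0064]
sockR [ 0.5246 -0.0022  0.008 ]
block [0.5423 0.0746 0.0393]
disc [0.5229 0.2915 0.081 ]
stem [0.5245 0.2509 0.1412]
p1 [ 0.5395 -0.2546  0.1119]
p2 [ 0.4895 -0.269   0.1053]
br [ 0.4366 -0.282   0.0854]
ball [ 0.752  -0.1584  0.0999]
puck [ 0.3441 -0.1483  0.0245]
gauge [0.3633 0.1324 0.0212]
turq1 [0.6661 0.3317 0.073 ]
turq2 [0.3149 0.2577 0.0745]
stand [ 0.4913 -0.2491  0.0383]
[0.5097 0.0928 0.035 ]
[ 0.5229 -0.0015  0.035 ]
```

View pics/cropA.png

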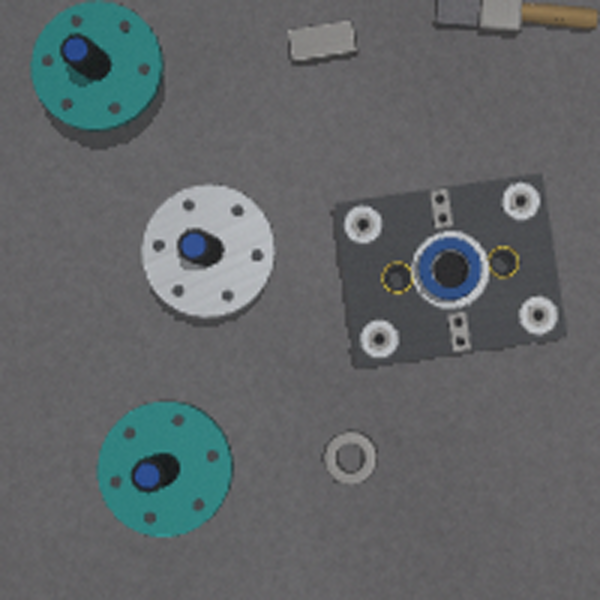

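View pics/cropB.png

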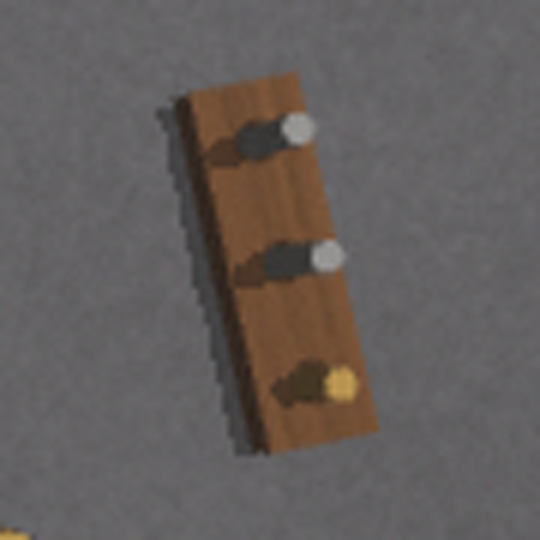

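The crop confirms it: the white aluminium disc with the black stem sits at (199,204), and the two long steel pins are the upper and middle ones. Their tops measure 0.105–0.112 m against 0.085 m for brass. Next I'll take wrist-camera looks for precision.

```bash
python3 - <<'E'
from h import *
def look(n,t,yaw):
    R=down(yaw); p=np.array([t[0],t[1],0])-R[:,0]*0.02; p[2]=.27
    robot.goto(p,R)
    pose=(robot.read_position(),robot.read_tcp_rot())
    im,d=robot.grab_frame('wrist'); cv2.imwrite(f'pics/w_{n}.png',im[:,:,::-1]); np.savez(f'/tmp/w_{n}.npz',d=d,P=pose[0],R=pose[1])
    print(n,robot.read_t(),pose[0],robot.read_qpos())
look('arbor',(.523,.26),0)
look('fix',(.516,.047),8)
look('stand',(.49,-.262),15)
for y in (98,-82,8):print(y,robot.ik((.51,.093,.1),down(y)))
E
```

```text
arbor 2.1 [0.5028 0.2607 0.2699] [ 47.2056   8.8695  -9.3988  -0.0028 -71.7418  42.8442]
fix 3.0167 [0.4964 0.0446 0.2701] [ 27.8081   2.1044 -17.0248  -0.0018 -70.8555  70.2209]
stand 4.2583 [ 0.4712 -0.2663  0.2699] [ -8.7019   6.3905 -12.3066  -0.0091 -71.297  113.7767]
98 [ 32.0487  12.9071 -28.5876   0.     -48.5053 155.9513]
-82 [ 32.0487  12.9071 -28.5876   0.     -48.5053 -24.0487]
8 [ 32.0487  12.9071 -28.5876   0.     -48.5053  65.9513]
```

View pics/w_arbor.png

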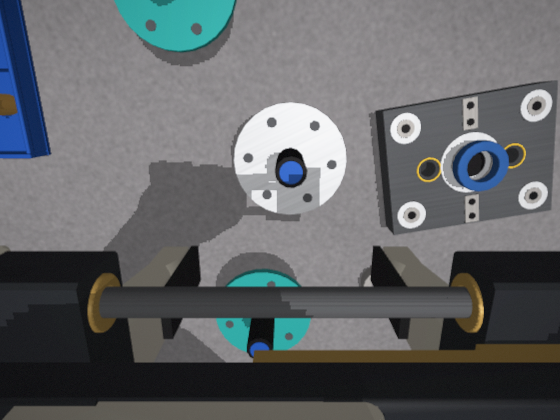

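View pics/w_fix.png

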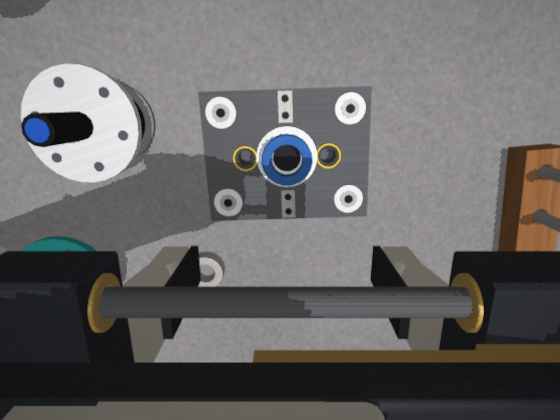

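View pics/w_stand.png

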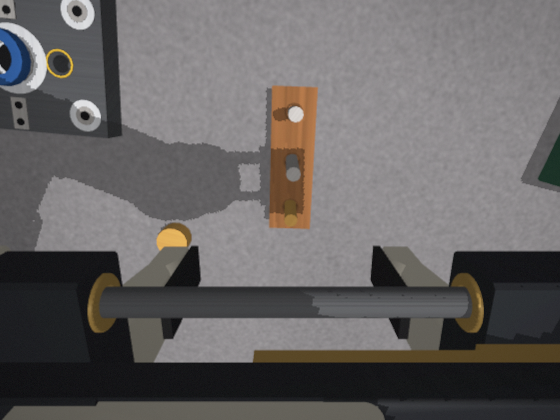

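```bash
python3 - <<'E'
from h import *
def ld(n):
    z=np.load(f'/tmp/w_{n}.npz'); c=cam('wrist',(z['P'],z['R'])); return cv2.imread(f'pics/w_{n}.png'),z['d'],c,cloud(c,z['d'])
def blobs(m,amin=15):
    n,l,s,ce=cv2.connectedComponentsWithStats(m.astype(np.uint8),connectivity=8)
    return [(ce[i],s[i]) for i in range(1,n) if s[i][4]>amin]
def circ(m,a): # min enclosing
    pass
for n in('fix','arbor','stand','top'):
    if n=='top':
        im=cv2.imread('pics/top0.png');d=np.load('/tmp/top0.npy');c=cam('top');P=cloud(c,d)
    else: im,d,c,P=ld(n)
    print('==',n)
    hsv=cv2.cvtColor(im,cv2.COLOR_BGR2HSV); H,S,V=[hsv[...,i].astype(int) for i in range(3)]
    y=(H>18)&(H<32)&(S>110)&(V>70)
    if n!='top': y[245:]=0
    for ce,s in blobs(y,8):
        u,v=s[0]+s[2]/2-.5,s[1]+s[3]/2-.5
        print('yel',u,v,s[2:],at_z(c,u,v,.035))
    b=(H>100)&(H<125)&(S>120)&(V>60)
    if n!='top': b[245:]=0
    for ce,s in blobs(b,40):
        u,v=s[0]+s[2]/2-.5,s[1]+s[3]/2-.5
        med=np.nanmedian(P[s[1]:s[1]+s[3],s[0]:s[0]+s[2]][b[s[1]:s[1]+s[3],s[0]:s[0]+s[2]]],axis=0)
        print('blue',u,v,s[2:],med,'@062',at_z(c,u,v,.062),'@140',at_z(c,u,v,.140))
    z=P[...,2]
    zz=(z>.078)&(z<.125)
    if n!='top': zz[250:]=0
    for ce,s in blobs(zz,10):
        print('high',ce,s[2:],np.nanmedian(P[s[1]:s[1]+s[3],s[0]:s[0]+s[2]][zz[s[1]:s[1]+s[3],s[0]:s[0]+s[2]]],axis=0))
    w=(S<40)&(V>185)&(z>.06)&(z<.1) if n!='top' else (S<40)&(V>120)&(z>.06)&(z<.1)
    for ce,s in blobs(w,500):
        u,v=s[0]+s[2]/2-.5,s[1]+s[3]/2-.5; print('disc',u,v,s[2:],at_z(c,u,v,.08))
E
```

```text
== fix
yel 328.5 155.5 [ 24  26 169] [ 0.5226 -0.0014  0.035 ]
yel 244.5 158.5 [ 24  26 172] [0.5056 0.0945 0.035 ]
blue 36.5 130.0 [ 26  25 525] [0.5234 0.2566 0.1414] @062 [0.5097 0.3123 0.062 ] @140 [0.5231 0.2579 0.14  ]
blue 286.5 159.5 [  50   50 1241] [0.5158 0.0469 0.0624] @062 [0.5154 0.0468 0.062 ] @140 [0.5276 0.0488 0.14  ]
high [ 84.3885 121.3487] [ 119  119 9615] [0.5326 0.2468 0.0805]
disc 79.5 122.5 [ 118  118 8134] [0.5262 0.2568 0.08  ]
== arbor
yel 2.5 97.5 [ 6  6 14] [0.586  0.5731 0.035 ]
yel 10.5 102.0 [ 8  9 25] [0.5812 0.5654 0.035 ]
yel 6.0 110.5 [13  8 36] [0.5722 0.5725 0.035 ]
yel 514.5 155.5 [ 22  26 131] [ 0.5224 -0.0037  0.035 ]
yel 428.0 169.0 [ 25  25 167] [0.5066 0.0944 0.035 ]
blue 25.0 78.5 [  51  158 5300] [0.5948 0.556  0.0168] @062 [0.6039 0.5246 0.062 ] @140 [0.5988 0.4687 0.14  ]
blue 480.5 165.5 [  56   50 1635] [0.5161 0.0479 0.0622] @062 [0.5155 0.0493 0.062 ] @140 [0.5292 0.0945 0.14  ]
blue 290.5 172.5 [ 24  24 461] [0.5238 0.2567 0.1415] @062 [0.5077 0.2557 0.062 ] @140 [0.523 0.257 0.14 ]
high [289.9706 156.396 ] [ 113  112 8984] [0.531
[... 1489 characters left out ...]
 [0.3379 0.2883 0.14  ]
high [412.8905  82.4045] [  75   52 2895] [ 0.8601 -0.297   0.0875]
high [360.9565 120.0217] [11 11 92] [ 0.7521 -0.1586  0.0969]
high [161.697  141.1818] [13 12 66] [0.6821 0.3554 0.1027]
high [539.5759 182.1856] [  41   47 1832] [ 0.6019 -0.622   0.0909]
high [199.3367 203.1127] [  45   45 1366] [0.5251 0.254  0.0819]
high [397.5854 201.439 ] [ 8  6 41] [ 0.5419 -0.2522  0.1097]
high [402.3023 222.3721] [ 9  6 43] [ 0.4892 -0.2652  0.1065]
high [406.  243.5] [ 7  6 30] [ 0.4353 -0.2801  0.0854]
high [185.9792 275.2708] [ 8 11 48] [0.3424 0.2773 0.1   ]
high [263.1667 413.8333] [ 3  6 12] [0.0057 0.075  0.0861]
disc 199.0 203.0 [  45   45 1304] [0.5265 0.258  0.08  ]
```

Measurements agree: socket spacing is 97 mm (96 expected), ring z 0.062, pin tops 0.110, and row length 109 mm (110 expected). Picking the first pin now.

```bash
cat >> h.py <<'E'
SL=np.array([.507,.0942]);SR=np.array([.5235,-.0005]);RING=np.array([.5152,.0468])
P1=np.array([.5396,-.2567]);P2=np.array([.488,-.2688]);ARB=np.array([.5232,.257])
YS=-166.8;YF=-80.2
def snap(n,name='wrist'):
    pose=(robot.read_position(),robot.read_tcp_rot())
    im,d=robot.grab_frame(name); cv2.imwrite(f'pics/{n}.png',im[:,:,::-1]); np.savez(f'/tmp/{n}.npz',d=d,P=pose[0],R=pose[1])
def st(t): print(t,'t',round(robot.read_t(),2),'p',robot.read_position(),'F',robot.read_force(),'w',round(robot.read_grip_width(),3))
def pick(p):
    robot.move_gripper(.5)
    robot.goto([*p,.16],down(YS)); st('above')
    robot.servo_line([*p,.069],speed=.12); st('at')
    robot.move_gripper(0.); st('grip')
    robot.servo_line([*p,.20],speed=.15); st('up')
E
python3 - <<'E'
from h import *
pick(P1)
snap('grip1');snap('grip1s','side')
E
```

```text
above t 7.87 p [ 0.5396 -0.2567  0.1601] F [0.5749 0.6112 0.5237] w 0.501
at t 8.78 p [ 0.5402 -0.2569  0.0697] F [ 0.3647 -0.2521  0.4049] w 0.502
grip t 9.38 p [ 0.5397 -0.2567  0.0692] F [0.5598 0.6988 2.6986] w 0.153
up t 10.41 p [ 0.5389 -0.2564  0.1988] F [-0.5364  0.7362 -2.031 ] w 0.153
```

View pics/grip1.png

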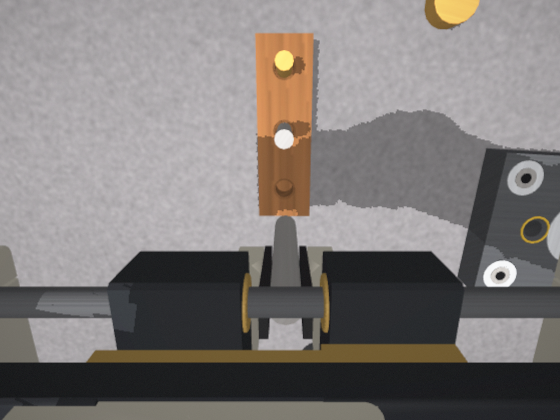

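View pics/grip1s.png

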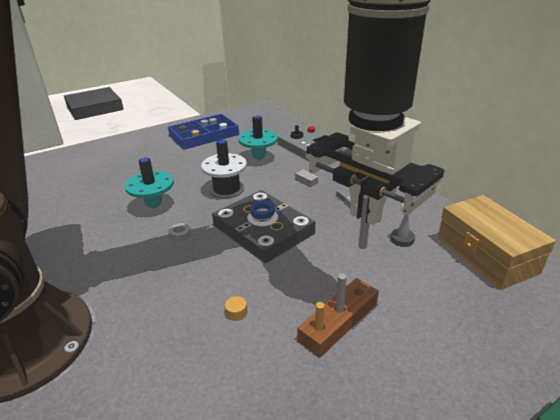

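The pin is held, visible at (286,230) in the wrist view, and the hole at (284,187) is empty. I'll check its tilt in the hand from depth.

```bash
cat >> h.py <<'E'
def tilt(n):
    z=np.load(f'/tmp/{n}.npz');c=cam('wrist',(z['P'],z['R']));P=(cloud(c,z['d'])-z['P'])@z['R'] # tool frame
    m=(abs(P[...,1])<.012)&(abs(P[...,0])<.03)&(P[...,2]>.004)&(P[...,2]<.075)
    q=P[m]; 
    for a in np.arange(.004,.072,.01):
        s=q[(q[:,2]>=a)&(q[:,2]<a+.01)]
        if len(s)>3: print(round(a,3),len(s),'xmax',s[:,0].max(),'y',s[:,1].min(),s[:,1].max(),s[:,2].max())
E
python3 - <<'E'
from h import *
tilt('grip1')
E
```

```text
0.004 184 xmax 0.008336119820942144 y -0.005717797112581632 0.007981980529758206 0.013933791387495943
0.014 155 xmax 0.008242764804660992 y -0.0058644001881019295 0.0077473508420430335 0.02390928341889191
0.024 139 xmax 0.008000771337210664 y -0.005859646628136288 0.00797412693638194 0.03387147488694013
0.034 112 xmax 0.008274887310475966 y -0.005972030722680373 0.0077366713116005445 0.04378140820059215
0.044 109 xmax 0.008182731712194193 y -0.005823155011579159 0.00799360167308027 0.053699558974514616
0.054 34 xmax 0.007919034968842355 y -0.005939011165402227 0.007518659102741833 0.05826636151465817
```

```bash
cat >> h.py <<'E'
B=np.array([-.0005,.001]); SL=SL+B;SR=SR+B;RING=RING+B;P2=P2+B;ARB=ARB+B
def insert(s,px=.0007):
    R=down(YF); t=s-R[:2,0]*px
    robot.goto([*t,.205],R); st('over')
    robot.servo_line([*t,.105],speed=.15); st('mouth')
    robot.servo_line([*t,.085],speed=.06); st('in')
    f=robot.read_force()
    if abs(f[2])>12 or np.hypot(f[0],f[1])>15: print('STOP');return False
    robot.servo_line([*t,.0655],speed=.06); st('home')
    return True
E
python3 - <<'E'
from h import *
insert(SL)
snap('ins1s','side')
E
```

```text
over t 11.84 p [0.5066 0.0953 0.2049] F [ 0.5244  0.1186 -1.9277] w 0.15
mouth t 12.66 p [0.5071 0.0958 0.1056] F [ 0.1079  0.3651 -1.2814] w 0.156
in t 13.14 p [0.5071 0.0955 0.0855] F [ 2.2875 -5.3389  0.383 ] w 0.155
home t 13.62 p [0.5063 0.095  0.0648] F [ 4.1219 -5.798  -4.4322] w 0.152
```

View pics/ins1s.png

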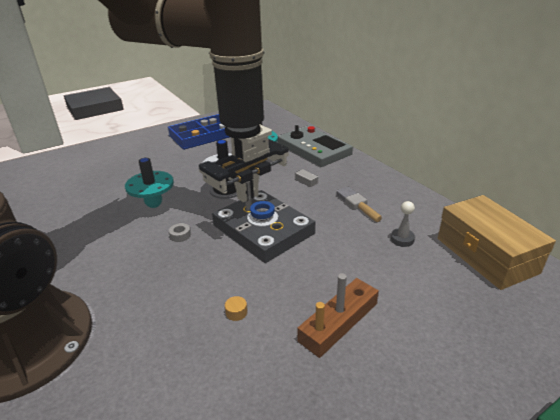

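```bash
python3 - <<'E'
from h import *
robot.move_gripper(.5); st('open')
p=robot.read_position(); robot.servo_line([p[0],p[1],.16],speed=.2)
pick(P2+[0,.0])
snap('grip2'); tilt('grip2')
E
```

```text
open t 14.4 p [0.5064 0.0959 0.0656] F [-0.0953  0.3661  0.4715] w 0.499
above t 16.61 p [ 0.4878 -0.2672  0.16  ] F [ 0.1108 -0.454  -0.1053] w 0.501
at t 17.52 p [ 0.4881 -0.2678  0.0696] F [-0.2013  0.1046  0.0201] w 0.498
grip t 18.12 p [ 0.4876 -0.2679  0.0692] F [-0.1512 -1.1203  1.629 ] w 0.153
up t 19.15 p [ 0.4868 -0.2675  0.1989] F [ 0.3169 -0.3863 -2.2058] w 0.151
0.004 175 xmax 0.009811469624108712 y -0.0057500964348283145 0.00798017247104237 0.013746353938444256
0.014 160 xmax 0.009820955103345469 y -0.005886888879051533 0.008069924068103753 0.02387793668590437
0.024 126 xmax 0.009830139973906773 y -0.005797808354360133 0.008028343010373647 0.033868907498983095
0.034 121 xmax 0.009691828664548855 y -0.0058551134413948784 0.007737215235274451 0.043964288344418546
0.044 99 xmax 0.009617251265058255 y -0.005748335226447438 0.007976881726886128 0.05391460951562507
0.054 36 xmax 0.009636996656895533 y -0.005969316294293862 0.007524739151574649 0.058822385666149765
```

View pics/grip2.png

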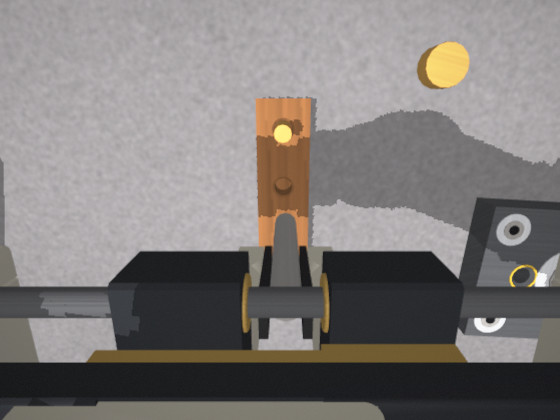

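The second pin is gripped cleanly and untilted, offset about 2 mm in the pads. The first insertion showed a small side force, so I'm shifting the target accordingly.

```bash
python3 - <<'E'
from h import *
ok=insert(np.array([.5243,-.0014]),.0021)
if ok:
    robot.move_gripper(.5); st('open')
    p=robot.read_position(); robot.servo_line([p[0],p[1],.16],speed=.2)
    # look at fixture
    R=down(-172); robot.goto([.535,.045,.29],R); st('look'); snap('both'); snap('boths','side')
E
```

```text
over t 20.25 p [0.5238 0.0002 0.2046] F [ 0.7803  0.8207 -1.1892] w 0.151
mouth t 21.07 p [0.5246 0.0003 0.1057] F [ 0.595   0.1184 -1.7251] w 0.155
in t 21.55 p [0.5237 0.0006 0.0847] F [ 0.9346  0.0857 -1.5139] w 0.152
home t 22.02 p [0.5237 0.0006 0.0649] F [-0.586  -0.6052 -0.8979] w 0.154
open t 22.76 p [0.524  0.0007 0.0655] F [-0.3587 -0.4847  0.0849] w 0.499
look t 24.87 p [0.5347 0.0449 0.2892] F [-0.0293  0.8127 -0.5373] w 0.5
```

View pics/both.png

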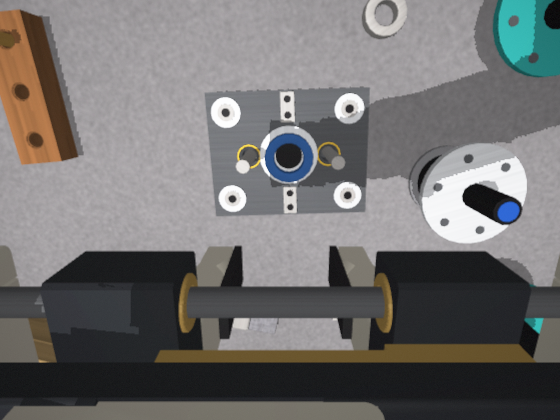

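View pics/boths.png

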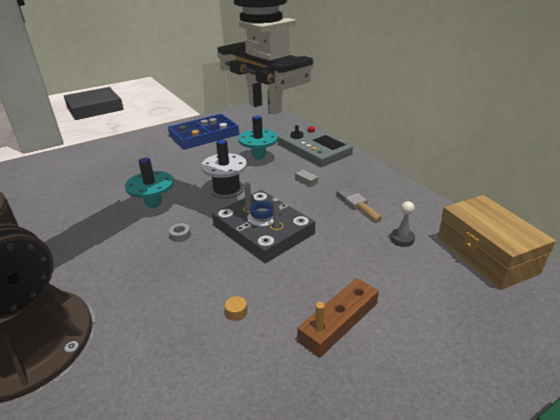

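Both pins stand in the sockets (tops at (243,167) and (338,163) in the wrist view), and the fixture hasn't moved. I'll measure the top heights and the ring and arbor centres from this opposite yaw to cancel the camera bias.

```bash
python3 - <<'E'
from h import *
z=np.load('/tmp/both.npz');c=cam('wrist',(z['P'],z['R']));P=cloud(c,z['d']);im=cv2.imread('pics/both.png')
hsv=cv2.cvtColor(im,cv2.COLOR_BGR2HSV);H,S,V=[hsv[...,i].astype(int) for i in range(3)]
m=(P[...,2]>.095)&(P[...,2]<.12);m[250:]=0
n,l,s,ce=cv2.connectedComponentsWithStats(m.astype(np.uint8))
for i in range(1,n):
    if s[i][4]>30: print('pin/high',ce[i],s[i],np.nanmedian(P[l==i],0))
b=(H>100)&(H<125)&(S>120)&(V>60);b[245:]=0
n,l,s,ce=cv2.connectedComponentsWithStats(b.astype(np.uint8))
for i in range(1,n):
    if s[i][4]>40:
        u,v=s[i][0]+s[i][2]/2-.5,s[i][1]+s[i][3]/2-.5
        print('blue',u,v,s[i][2:],np.nanmedian(P[l==i],0),at_z(c,u,v,.062),at_z(c,u,v,.14))
y=(H>18)&(H<32)&(S>110)&(V>70);y[245:]=0
n,l,s,ce=cv2.connectedComponentsWithStats(y.astype(np.uint8))
for i in range(1,n):
    if s[i][4]>40: print('yel',ce[i],s[i],at_z(c,*ce[i],.035))
E
```

```text
pin/high [337.4167 161.375 ] [330 154  16  15 168] [0.5042 0.0945 0.1053]
pin/high [243.1198 165.0719] [236 158  15  15 167] [0.5212 0.0005 0.1053]
pin/high [479.6597 196.9403] [469 186  31  29 385] [0.5186 0.2451 0.1082]
blue 288.5 157.5 [  48   48 1115] [0.5132 0.0462 0.0624] [0.5135 0.0464 0.062 ] [0.5021 0.0441 0.14  ]
blue 508.0 211.5 [ 23  22 394] [0.5234 0.2565 0.1412] [0.5405 0.314  0.062 ] [0.5236 0.2576 0.14  ]
yel [ 5.5    41.3621] [ 0 37 13  9 58] [ 0.434  -0.2816  0.035 ]
yel [327.2869 151.3852] [318 142  23  24 122] [0.5036 0.0926 0.035 ]
yel [246.4706 149.4471] [237 144  23  17  85] [ 0.515  -0.0044  0.035 ]
```

Pin tops are both at 0.1053, so they're fully home. Averaging the two yaws gives the ring at (0.5144, 0.0466) and the arbor at (0.5234, 0.2572). Now the arbor.

```bash
python3 - <<'E'
from h import *
A=np.array([.5234,.2572]); R=down(8)
robot.move_gripper(.65)
robot.goto([*A,.20],R); st('above')
robot.servo_line([*A,.093],speed=.12); st('at')
robot.move_gripper(0.); st('grip')
robot.servo_line([*A,.228],speed=.12); st('up')
snap('arb');snap('arbs','side')
E
```

```text
above t 27.85 p [0.5235 0.2571 0.2001] F [ 0.4263  0.3268 -1.1759] w 0.65
at t 28.89 p [0.5239 0.2575 0.0937] F [0.3626 0.4779 0.1494] w 0.65
grip t 29.48 p [0.5234 0.257  0.0932] F [ 0.1524 -2.022   3.6409] w 0.316
up t 30.76 p [0.5229 0.2569 0.2269] F [ 0.2259  0.2224 -4.5335] w 0.314
```

View pics/arb.png

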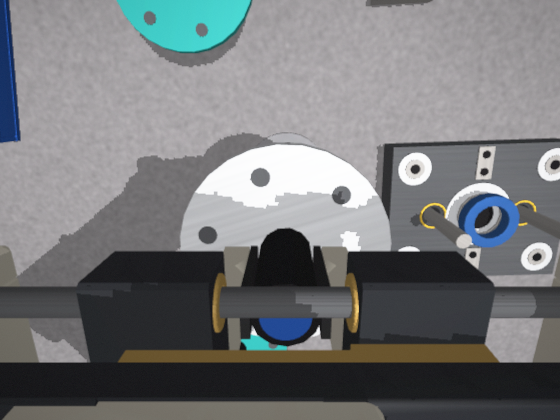

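View pics/arbs.png

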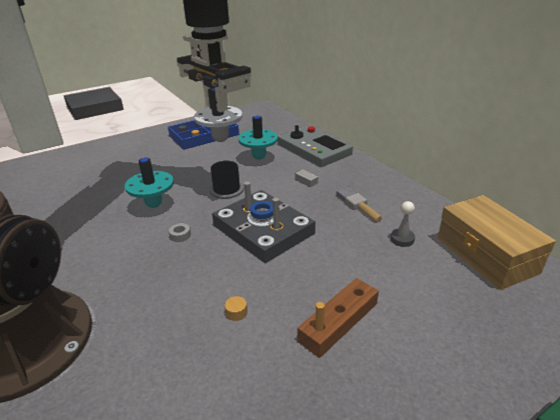

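The arbor is lifted out of the black nest. I'll fit the disc plane and rim in the tool frame for tilt and offset.

```bash
cat >> h.py <<'E'
def disc(n):
    from scipy.optimize import least_squares
    z=np.load(f'/tmp/{n}.npz');c=cam('wrist',(z['P'],z['R']));P=(cloud(c,z['d'])-z['P'])@z['R']
    q=P[...,2];m=(q>.005)&(q<.022)&(np.hypot(P[...,0],P[...,1])<.075);m[242:]=0
    n_,l,s,ce=cv2.connectedComponentsWithStats(m.astype(np.uint8)); i=1+np.argmax(s[1:,4]); m=l==i
    X=P[m]; X=X[np.hypot(X[:,0],X[:,1])>.025]; A=np.c_[X[:,:2],np.ones(len(X))]
    k,*_=np.linalg.lstsq(A,X[:,2],rcond=None)
    r=X[:,2]-A@k; print('plane slope rad',k[:2],'z0',k[2],'rms',r.std(),len(X))
    nrm=np.array([k[0],k[1],-1]); print('disc axis world', z['R']@(nrm/np.linalg.norm(nrm)))
    cs,_=cv2.findContours(m.astype(np.uint8),cv2.RETR_EXTERNAL,cv2.CHAIN_APPROX_NONE); cc=max(cs,key=len)[:,0]
    E=np.array([P[v,u] for u,v in cc if v<236]); E=E[np.hypot(E[:,0],E[:,1])>.045]
    f=least_squares(lambda a:np.hypot(E[:,0]-a[0],E[:,1]-a[1])-a[2],[0,0,.058],loss='soft_l1',f_scale=.0007)
    print('disc centre tool',f.x)
    f=least_squares(lambda a:np.hypot(E[:,0]-a[0],E[:,1]-a[1])-.058,[0,0],loss='soft_l1',f_scale=.0007)
    print('  r fixed',f.x)
E
python3 - <<'E'
from h import *
disc('arb')
E
```

```text
plane slope rad [ 0.0093 -0.    ] z0 0.012485170636893618 rms 0.0008688133450813155 14012
disc axis world [0.0107 0.0023 0.9999]
disc centre tool [ 0.0007 -0.0007  0.0572]
  r fixed [-0.0004 -0.0007]
```

```bash
python3 - <<'E'
from h import *
T=np.array([.5144,.0466]); R=down(8)
robot.servo_line([*T,.228],R,speed=.15); st('over')
robot.servo_line([*T,.150],speed=.12); st('150')
robot.servo_line([*T,.142],speed=.05); st('142')
robot.servo_line([*T,.138],speed=.03); st('138')
robot.dwell(.3); st('dw')
snap('seat','side')
E
```

```text
over t 32.42 p [0.5145 0.0471 0.2279] F [-0.6588 -0.4109 -4.25  ] w 0.318
150 t 33.22 p [0.515  0.0469 0.1507] F [-0.3922  0.1936 -4.9332] w 0.31
142 t 33.52 p [0.5142 0.0465 0.1419] F [ 0.085  -0.0389 -4.963 ] w 0.313
138 t 33.81 p [0.5148 0.0463 0.1386] F [-0.6899 -2.7423  2.0153] w 0.315
dw t 34.11 p [0.5148 0.0464 0.1385] F [ 0.3811 -3.4232  3.5169] w 0.314
```

View pics/seat.png

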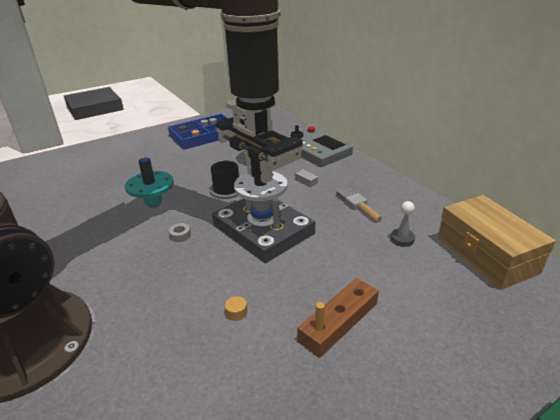

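The nose is seated as predicted: contact at TCP z 0.1385 and about 8 N on the ring. The side force of −3.4 N in y calls for a ~1 mm nudge, then I'll press in steps.

```bash
python3 - <<'E'
from h import *
x,y=.5146,.0456
robot.servo_line([x,y,.138],speed=.02); robot.dwell(.2); st('nudge')
for z in (.134,.131,.1295,.1285,.128,.1275,.127,.1265,.126):
    robot.servo_line([x,y,z],speed=.03); robot.dwell(.15); st(z)
    if robot.read_force()[2]>15.5: break
E
```

```text
nudge t 34.61 p [0.5148 0.0459 0.1381] F [-1.2178 -1.3088  4.2792] w 0.317
0.134 t 35.04 p [0.5149 0.0459 0.1343] F [-0.6061  0.4966  5.95  ] w 0.316
0.131 t 35.44 p [0.515  0.0459 0.1315] F [-0.955   0.9475  6.8041] w 0.314
0.1295 t 35.84 p [0.515  0.0459 0.1301] F [-1.3132 -0.0995  7.4129] w 0.317
0.1285 t 36.24 p [0.515  0.0458 0.1292] F [-1.4681  0.8141  8.4524] w 0.312
0.128 t 36.64 p [0.515  0.0459 0.1287] F [-2.0293  0.1655  8.1235] w 0.313
0.1275 t 37.04 p [0.515  0.0458 0.1283] F [-1.4947  0.7437  9.6406] w 0.311
0.127 t 37.44 p [0.5152 0.0459 0.1282] F [-3.5688  0.6466 12.1712] w 0.311
0.1265 t 37.84 p [0.5153 0.0459 0.1281] F [-5.0783  0.958  17.7992] w 0.311
```

Firm stop reached at TCP z 0.1281 (0.128 predicted), with about 7 N bearing on the pins. I'll verify tilt and position.

```bash
python3 - <<'E'
from h import *
snap('fin');disc('fin');snap('fins','side');st('fin');robot.dwell(.8);st('hold')
R=robot.read_tcp_rot();print(R[:,2],robot.read_qvel())
p=cv2.imread('pics/fins.png');cv2.imwrite('pics/fincrop.png',cv2.resize(p[150:260,190:330],(700,550),interpolation=cv2.INTER_CUBIC))
z=np.load('/tmp/fin.npz');c=cam('wrist',(z['P'],z['R']));P=cloud(c,z['d']);
T=(P-z['P'])@z['R'];m=(T[...,2]>.005)&(T[...,2]<.025)&(np.hypot(T[...,0],T[...,1])<.055)&(np.hypot(T[...,0],T[...,1])>.025);m[240:]=0
print('disc top z',np.median(P[m][:,2]))
E
```

```text
plane slope rad [0.0132 0.0001] z0 0.012392977631907259 rms 0.0008584403394865254 13911
disc axis world [0.0113 0.0015 0.9999]
disc centre tool [ 0.0005 -0.0008  0.0571]
  r fixed [-0.0006 -0.0008]
fin t 37.94 p [0.5153 0.0459 0.1281] F [-4.1755  1.7076 16.3316] w 0.316
hold t 38.74 p [0.5154 0.0459 0.1281] F [-4.6798  0.7148 16.4871] w 0.313
[ 0.0019  0.0003 -1.    ] [ 0.0882  0.0194 -0.0155  0.0149  0.1269 -0.0657]
disc top z 0.11544048127144119
```

View pics/fincrop.png

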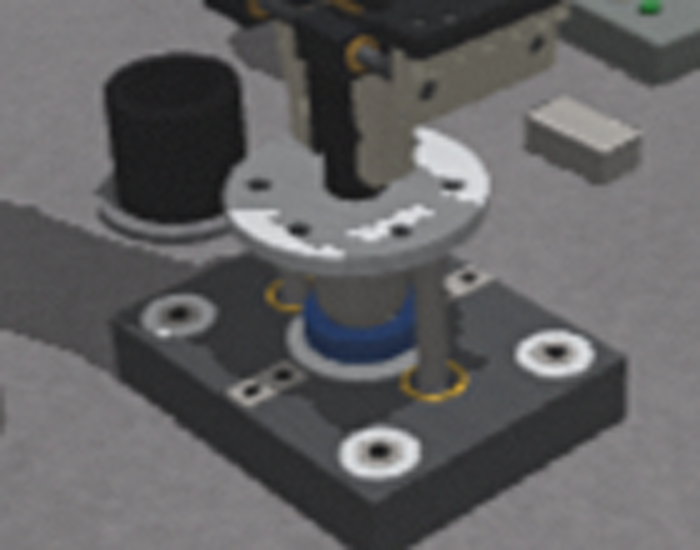

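View pics/fin.png

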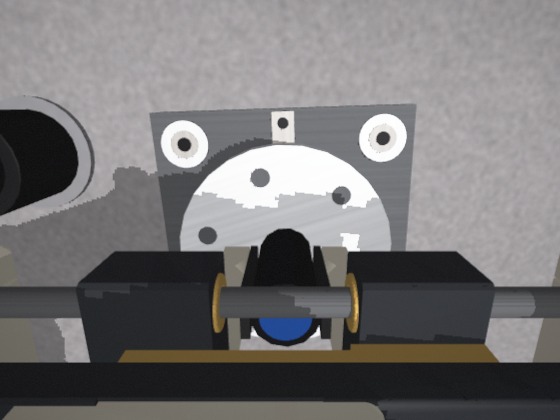

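The disc rests on the pins with its top at 0.1154 m (0.115 expected). Tilt is about 0.01 rad, offset from the ring axis about 1 mm, and the force is steady. Handing in.

```bash
python3 - <<'E'
from h import *
robot.job_done(); st('done')
E
```

```text
the job is handed in; nothing more can be done
the job is handed in; nothing more can be done
```

I put both long steel pins into the sockets and pressed the arbor down in the sprung ring until its disc met the pins. I handed the job in at about 39 s, still gripping the arbor and holding it down. No verdict was reported.

- **Pins:** both tops measured 0.1053 m above the table (0.105 expected). I had let both go before I picked up the arbor.
- **Arbor:** the disc top is at 0.1154 m (0.115 expected), with a tilt of about 0.01 rad. It sits about 1 mm from the ring's axis by my estimate.
- **Hold:** the gripper pushes down with a steady 16–17 N or so, or about 21 N on the ring and pins with the arbor's weight. By my estimate, 6–7 N of that bears on the pins.
- **Small disagreements:**
  - The first pin went in with about 5–7 N of side force, and my position estimate for its socket was off by 1–2 mm. It still went fully home.
  - At the end there is a small sideways force of about 4–5 N in x.
- **Other objects:** I never touched the brass pin or the other bystanders, and the brass pin is in place in the later pictures. I didn't measure whether any of them had moved.

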